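Change the specimens in the asphalt wear tester

TASK

Change the specimens in the wear tester: slide its clear cover fully open, take the worn, red-hubbed disc off its drive shaft and lay it flat, hub up, in the red tray, and seat every new black disc lying on the bench fully home on a drive shaft of its own, hub up, turned so that its D-bore matches the shaft's flat. When all of them are loaded, slide the cover fully shut again. Leave the other things on the bench where they stand.

Things in the scene. Friction and masses are not known exactly. Their poses are not given: they have to be found in the camera images.
- tester: fixed bench wear tester, 266 mm deep (x), 340 wide (y). In front an open-topped chamber, 132 x 340 mm outside, walls 6 mm thick, rim 105 mm and floor 30 mm above the bench; behind it (+x) the motor housing, 103 mm tall. Origin on the bench under the chamber's centre; x points to the housing. The shafts stand in a row along y, 102 mm apart, the middle one at the chamber's centre
- cover (a joint): clear flat cover, 132 x 336 x 6 mm, upper face 111.5 mm above the bench, with a yellow grip fin; slides along the tester's +x over the motor housing. Value in m: 0 shut over the chamber, 0.125 fully open; starts up to 0.04 open; about 3 N of friction, stays where left
- cover_grip (a point): middle of the top edge of the yellow fin on the cover: a plate 12 mm thick (along the tester's x), 100 mm long (along its y) and 30 mm tall, its top 141.5 mm above the bench. Its axes are parallel to the tester's. With the cover shut it is 30 mm in front (-x) of the tester's origin
- shaft_a: fixed upright D-shaft: radius 12 mm, flat (yellow) 5 mm from the axis on its own +x side. Origin: axis, on the chamber floor. Flange at the foot 40 mm across, 10 mm high; tip at 66 mm, last 8 mm tapered to 0.62. A disc fits only with its +x to the shaft's +x (about 1.2 mm play, a few degrees); home, it rests on the flange, its origin 10 mm above this one, 2 mm of shaft above the hub
- shaft_b: fixed upright D-shaft: radius 12 mm, flat (yellow) 5 mm from the axis on its own +x side. Origin: axis, on the chamber floor. Flange at the foot 40 mm across, 10 mm high; tip at 66 mm, last 8 mm tapered to 0.62. A disc fits only with its +x to the shaft's +x (about 1.2 mm play, a few degrees); home, it rests on the flange, its origin 10 mm above this one, 2 mm of shaft above the hub
- shaft_c: fixed upright D-shaft: radius 12 mm, flat (yellow) 5 mm from the axis on its own +x side. Origin: axis, on the chamber floor. Flange at the foot 40 mm across, 10 mm high; tip at 66 mm, last 8 mm tapered to 0.62. A disc fits only with its +x to the shaft's +x (about 1.2 mm play, a few degrees); home, it rests on the flange, its origin 10 mm above this one, 2 mm of shaft above the hub
- disc_1: new specimen disc, hub up on the bench: black asphalt ring 84 mm across, 20 mm thick, round a square aluminium hub 44 x 44 mm, hub top 54 mm above the underside. Through both runs a D-bore: radius 13.2 mm, flat 6.5 mm from the axis on its own +x side, marked by yellow strokes. Origin: bore axis, underside; z up; hub faces square to x and y. 0.26 to 0.44 kg. 2 or 3 new discs are present
- disc_2: new specimen disc, hub up on the bench: black asphalt ring 84 mm across, 20 mm thick, round a square aluminium hub 44 x 44 mm, hub top 54 mm above the underside. Through both runs a D-bore: radius 13.2 mm, flat 6.5 mm from the axis on its own +x side, marked by yellow strokes. Origin: bore axis, underside; z up; hub faces square to x and y. 0.26 to 0.44 kg. 2 or 3 new discs are present
- disc_3: new specimen disc, hub up on the bench: black asphalt ring 84 mm across, 20 mm thick, round a square aluminium hub 44 x 44 mm, hub top 54 mm above the underside. Through both runs a D-bore: radius 13.2 mm, flat 6.5 mm from the axis on its own +x side, marked by yellow strokes. Origin: bore axis, underside; z up; hub faces square to x and y. 0.26 to 0.44 kg. 2 or 3 new discs are present
- worn_disc: worn specimen disc: same shape and sizes as a new one, but the ring is brownish grey and the hub is painted red. It starts fully seated on one of the three shafts. Origin on the bore axis in the underside, z up
- red_tray_in (a point): centre of the inner floor (4 mm above the bench) of the fixed, square, shallow red tray: 138 mm outside, 130 mm inside, walls 32 mm high
- core_1: loose black asphalt core, 100 mm across, 63 mm tall, a bystander; origin under its centre
- core_2: loose black asphalt core, 100 mm across, 63 mm tall, a bystander; origin under its centre
- bottle: amber bottle, 64 mm across, 160 mm tall, a bystander; origin under its centre
- beaker: low white beaker, 70 mm across, 55 mm tall, a bystander; origin under its centre
- brush: hand brush 170 mm long lying on the bench, a bystander; x along it
- wrench: steel wrench 180 mm long lying on the bench, a bystander; x along it
- weight: brass balance weight, 52 mm across, 75 mm tall, a bystander; origin under its centre
Mind the look-alikes: they are no part of the job. Leave any pink look-alike of the disc_2 alone.

How it is judged:
By the outcome, as a careful person would: the job done as asked, in the order asked, and still so for the second after the job is handed in, with the robot touching nothing.
Of disc_1, disc_2, disc_3 only 2 to 3 are there at a start; the rules pass over those that are not, and their reading is None.
At some moment in a run one of disc_1, disc_2, disc_3 may be knocked a few centimetres aside while the robot is not near it.
It also fails if it takes over 200 s, if anything falls off the work surface, if the arm or the gripper's body presses on something with over 40 N, if the wrist force passes 120 N, or if a joint passes its speed limit or range.

ROBOT

A 7-joint arm with a two-finger parallel gripper is mounted at the origin on the work surface. World frame = base frame: x ahead of the robot, y to its left, z up, the work surface at z = 0. Lengths are in m, angles in rad, forces in N, time in s.
With the tool pointing down it reaches from about 0.375 to 0.925 m from the base axis. Payload 3.1 kg.
Tool frame: the origin (TCP) lies at the very end of the fingers, on their centre line; the grasp point (between the pads) lies 19 mm behind it (manip.grip_point_offset is the distance from the TCP to the grasp point, in m); z points along the fingers, y is the line along which they close (so a half turn about z gives the same grasp; the last joint's range is limited). The gripper opens to 85 mm and grips with 20 to 120 N. Pads are 22 mm wide; open, the fingers measure 114 mm over their backs; the gripper's body (76 mm by 85 mm) begins 54 mm behind the grasp point. The pads swing forward as they close: fully open they stand 13 mm farther back than shut.
Start: joints at [-1.378, 0.383, 0.044, 1.598, -0.018, 1.161, -0.05], TCP at [0.186, 0.623, 0.231] pointing down, gripper open.
Joint ranges: [-2.61, 2.61], [-0.41, 2.15], [-1.48, 1.57], [0, 2.5], [-1.57, 4.71], [0.05, 1.97], [-2.85, 2.85]. Speed limits (rad/s): [2.79, 2.79, 3.14, 3.14, 3.14, 3.14, 3.14].

INTERFACE

Orientations are given as a rotation vector (axis times angle).
In Python, from bench import manip gives the robot as it stands. The module is installed in compiled form; this text tells all that it offers.
- The arm moves only by the shell command python3 -m jog 'ROWS' [OPENING] [FORCE]. ROWS is JSON, a list of rows, each an object with "delta_pos": the shift along the world's x, y, z in mm, a list of three; "turn": the turn, a rotation vector about the world's x, y, z in degrees, a list of three. In form: [{"delta_pos": [tx, ty, tz], "turn": [wx, wy, wz]}, ...]. A call has 1 to 20 rows; each row is the pose to reach, as a shift and turn from the pose commanded when the call began; what a row does not reach only later rows make up. A row lasts 1/8 s, in which the tool goes at most 62.5 mm and 10.7 degrees, less where a joint would pass 70% of its speed; a pose out of reach is approached as far as the arm can. A call with a gripper value outside its range is refused whole. OPENING is the opening, from 0 (shut) to 1 (fully open), set as the call begins (- or left out, the last holds). The fingers move at their own pace and stop on an object; FORCE is the grip in N (left out, the last holds). Time passes only in rows, so rows that repeat a pose let the fingers close. It gives the time, the measured TCP pose, the force, the opening and the grip force at its end, in the units of the state.
- manip.observe(): the state, without advancing time (a new reading comes with each control period).
- manip.read_camera(name): name is "side" or "top" or "wrist"; returns a dict with "color" (400x640x3 uint8, red, green, blue), "z_map" (400x640 float32, m along the optical axis (not along the pixel's ray), 0 where there is no reading), "fx", "fy", "cx", "cy" (pixels), "R" (3x3) and "t" (3): a world point X has camera coordinates R X + t. Camera axes: x right, y down, z forward; pixel columns grow to the right and rows downward; lengths in m; the calibration is good to about 2 mm. A picture is of the moment at which its call begins.
- manip.sign_off(): hands the job in; it is judged then, once.
The state is a dict: "clock": time; "qpos": joint angles; "joint_vel": joint speeds; "joint_efforts": joint torques, N m; "tool_pos": TCP position; "tcp_rot": TCP orientation; "force": force on the tool from outside, world axes, zero at the start; "moment": the same for the moment, N m; "finger_gap": finger opening in m; "gripper_force": force on a finger pad.
Only numpy, scipy, OpenCV 4.12 (cv2) and the standard library are available. Lean on these libraries where they do the work, as an engineer would, in place of code of your own. Each camera call takes 0.05 s, during which the arm holds its last target. There are 200 camera calls.

## Working session

There is one attempt and no reset: what is moved stays moved. The work goes in short steps, Python scripts to look and compute and a shell command to move; the robot and the scene stay as the last step left them, time stands still between calls to the robot, and variables do not carry over. Pictures are saved under pics/ and viewed, at most 14 in all, crops included, and the job is handed in when it is done.

```bash
mkdir -p pics; cat > h.py <<'E'
import numpy as np, cv2
from bench import manip
def cam(n):
    c=manip.read_camera(n); c['n']=n; np.save(f'{n}.npy',c,allow_pickle=True); return c
def save(c,f,crop=None,s=1):
    im=c['color'][:,:,::-1]
    if crop: im=im[crop[1]:crop[3],crop[0]:crop[2]]
    cv2.imwrite(f'pics/{f}.png',cv2.resize(im,None,fx=s,fy=s,interpolation=cv2.INTER_CUBIC))
def plane(c,uv,z):
    uv=np.atleast_2d(uv).astype(float)
    d=np.c_[(uv[:,0]-c['cx'])/c['fx'],(uv[:,1]-c['cy'])/c['fy'],np.ones(len(uv))]@c['R']
    o=-c['R'].T@c['t']
    return o+d*((z-o[2])/d[:,2])[:,None]
def cloud(c):
    v,u=np.mgrid[:400,:640]; z=c['z_map']
    P=np.dstack([(u-c['cx'])/c['fx']*z,(v-c['cy'])/c['fy']*z,z])
    P=(P-c['t'])@c['R']; P[z==0]=np.nan; return P
def proj(c,X):
    p=np.atleast_2d(X)@c['R'].T+c['t']; return np.c_[p[:,0]/p[:,2]*c['fx']+c['cx'],p[:,1]/p[:,2]*c['fy']+c['cy']]
E
python3 - <<'E'
from h import *
for n in('top','side'):
    c=cam(n); save(c,n+'0',s=1.25); print(n,-c['R'].T@c['t'],c['R'][2],c['fx'])
s=manip.observe(); print(s['tool_pos'],s['tcp_rot'],s['force'],s['finger_gap'])
E
```

```text
top [0.47063322 0.02992728 1.45521274] [ 0.04424733 -0.00310195 -0.99901579] 424.2964315098568
side [ 0.47231746 -0.71198489  0.94967044] [ 0.06281853  0.66065316 -0.74805831] 393.0548982891641
[0.18610539 0.62189386 0.23000041] [-0.45499851 -3.10823323  0.0037322 ] [-0.42598289 -0.02121227  0.63969125] 0.08524148044155558
```

View pics/top0.png

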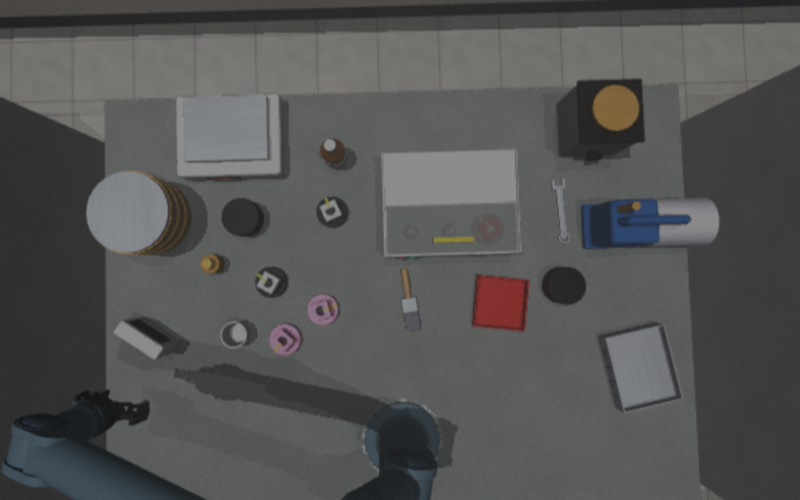

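View pics/side0.png

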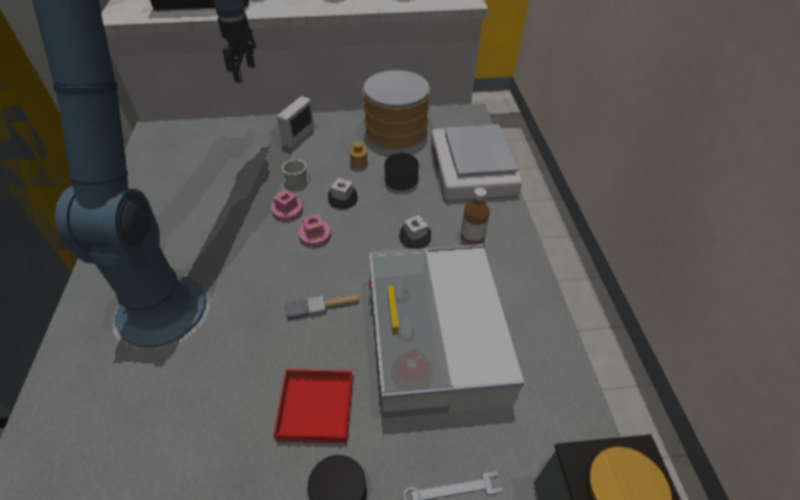

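Top view (800x500 picture): the black discs with aluminium hubs are at (331,211) and (269,282). The pink look-alikes at (322,309) and (284,340) and the black cores at (242,217) and (564,285) are not wanted. The worn red disc is under the cover at (488,228), the fin at (454,240) and the tray at (500,302).

```bash
python3 - <<'E'
from h import *
c=np.load('top.npy',allow_pickle=True).item(); P=cloud(c)
hsv=cv2.cvtColor(c['color'],cv2.COLOR_RGB2HSV); H,S,V=cv2.split(hsv)
def rect(m,z,name):
    n,l,st,ce=cv2.connectedComponentsWithStats(m.astype(np.uint8))
    for i in range(1,n):
        if st[i,4]<15: continue
        v,u=np.where(l==i); X=plane(c,np.c_[u,v],z)[:,:2]
        r=cv2.minAreaRect((X*1000).astype(np.float32)); print(name,ce[i].round(),st[i,4],np.round(r[0],0),np.round(r[1],0),round(r[2],1),'zmed',np.nanmedian(P[v,u,2]).round(3))
rect((H>20)&(H<35)&(S>150)&(V>90),.1415,'yellow')
rect((H<8)&(S>180)&(V>80),.032,'red')
Z=P[:,:,2]; roi=np.zeros((400,640),bool); roi[110:215,295:425]=1
rect(roi&(Z>.09)&(Z<.125)&(V>120),.103,'housing')
rect(roi&(Z>.04)&(Z<.2),.103,'tester')
rect((Z>.04)&(Z<.062)&(V>130)&(S<60),.054,'hub')
# disc centroids (dark, ring)
for u,v in((265,169),(215,226)):
    print(P[v-4:v+5:4,u-4:u+5:4,2].round(3).tolist(), plane(c,(u,v),.054))
im=cv2.hconcat([cv2.resize(c['color'][v-25:v+25,u-30:u+30],None,fx=6,fy=6,interpolation=cv2.INTER_CUBIC) for u,v in((265,169),(215,226))])
im2=cv2.resize(c['color'][115:210,300:420],(720,570//2*1),interpolation=cv2.INTER_CUBIC)
cv2.imwrite('pics/crop1.png',cv2.vconcat([im,im2])[:,:,::-1])
E
```

```text
housing [359. 142.] 4484 [ 690. -140.] [138. 342.] 0.3 zmed 0.103
housing [308. 183.] 56 [558.  28.] [  3. 106.] 88.3 zmed 0.109
tester [360. 162.] 9071 [ 623. -143.] [273. 350.] 0.0 zmed 0.108
hub [184. 120.] 1137 [830. 439.] [211. 270.] 0.4 zmed 0.059
hub [264. 167.] 71 [620. 171.] [39. 38.] 25.0 zmed 0.053
hub [213. 226.] 71 [434. 341.] [39. 38.] 58.8 zmed 0.054
hub [256. 248.] 83 [356. 204.] [40. 41.] 17.1 zmed 0.054
hub [224. 273.] 87 [279. 308.] [42. 40.] 47.2 zmed 0.054
[[0.058, 0.044, 0.058], [0.01, -0.004, 0.055], [0.053, 0.05, 0.038]] [[0.61627949 0.16770761 0.054     ]]
[[0.056, 0.025, 0.054], [0.049, -0.001, 0.052], [0.049, 0.057, 0.043]] [[0.43272901 0.33687181 0.054     ]]
```

View pics/crop1.png

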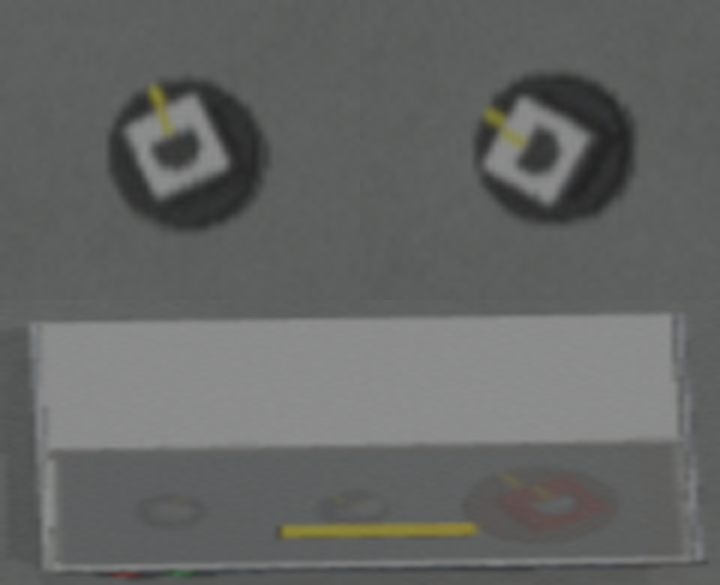

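Both chosen discs are black with an aluminium hub, and their yellow strokes point at yaw about +20° to 25° and about +55°. Now I'm moving over the tester for a close look.

```bash
python3 -m jog '[{"delta_pos":[60,-120,130],"turn":[0,0,-15]},{"delta_pos":[60,-120,130],"turn":[0,0,-15]},{"delta_pos":[60,-120,130],"turn":[0,0,-15]},{"delta_pos":[285,-760,130],"turn":[0,0,-73]},{"delta_pos":[285,-760,130],"turn":[0,0,-73]},{"delta_pos":[285,-760,130],"turn":[0,0,-73]},{"delta_pos":[285,-760,130],"turn":[0,0,-73]},{"delta_pos":[285,-760,130],"turn":[0,0,-73]},{"delta_pos":[285,-760,130],"turn":[0,0,-73]},{"delta_pos":[285,-760,130],"turn":[0,0,-73]},{"delta_pos":[285,-760,130],"turn":[0,0,-73]},{"delta_pos":[285,-760,130],"turn":[0,0,-73]},{"delta_pos":[285,-760,130],"turn":[0,0,-73]},{"delta_pos":[285,-760,130],"turn":[0,0,-73]},{"delta_pos":[285,-760,130],"turn":[0,0,-73]},{"delta_pos":[285,-760,130],"turn":[0,0,-73]},{"delta_pos":[285,-760,130],"turn":[0,0,-73]},{"delta_pos":[285,-760,130],"turn":[0,0,-73]},{"delta_pos":[285,-760,130],"turn":[0,0,-73]},{"delta_pos":[285,-760,130],"turn":[0,0,-73]}]'
python3 - <<'E'
from h import *
c=cam('wrist'); save(c,'w1',s=1.25); print(-c['R'].T@c['t'],c['R'],c['fx'],c['cx'])
s=manip.observe(); print(s['tool_pos'],s['tcp_rot'],s['qpos'],s['clock'])
E
```

```text
clock: 2.6
tool_pos: [0.4714, -0.137, 0.3613]
tcp_rot: [-2.214, -2.229, -0.0]
force: [-0.2, -0.3, 0.6]
finger_gap: 0.085
gripper_force: 0.0
[ 0.47073694 -0.05353768  0.50444595] [[ 9.99973567e-01  7.26634403e-03  2.56009064e-04]
 [ 6.79453565e-03 -9.46419948e-01  3.22867026e-01]
 [ 2.58835497e-03 -3.22856752e-01 -9.46444303e-01]] 284.8221457564441 321.3767157284417
[ 0.47135264 -0.13707897  0.36130831] [-2.21423474e+00 -2.22854585e+00 -3.34041534e-04] [-0.8397664  -0.10082967  0.99393737  1.83102827  0.08606261  1.36634554
  0.14077529] 2.65
```

View pics/w1.png

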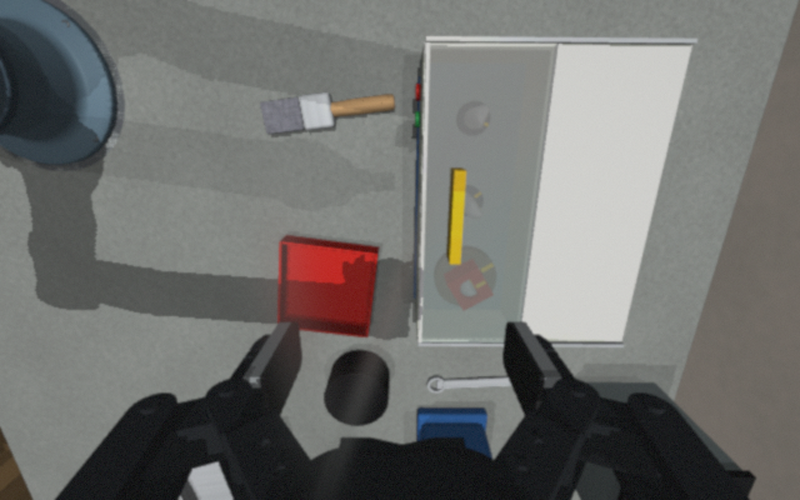

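The wrist view shows the brush, the tray at (328,285), the fin at (458,215) and the shafts at (475,118), (472,203) and (468,285, worn). Next I measure the fin, tester and tray.

```bash
cat >> h.py <<'E'
def comps(c,m,z,amin=30,show=True):
    n,l,st,ce=cv2.connectedComponentsWithStats(m.astype(np.uint8)); out=[]
    for i in range(1,n):
        if st[i,4]<amin: continue
        v,u=np.where(l==i); X=plane(c,np.c_[u,v],z)[:,:2]*1000
        r=cv2.minAreaRect(X.astype(np.float32)); out.append((ce[i],r,X))
        if show: print(ce[i].round(),st[i,4],np.round(r[0],1),np.round(r[1],1),round(r[2],1))
    return out
def hsv(c): return cv2.split(cv2.cvtColor(c['color'],cv2.COLOR_RGB2HSV))
E
python3 - <<'E'
from h import *
c=np.load('wrist.npy',allow_pickle=True).item(); H,S,V=hsv(c)
print(c['color'][150,366],c['color'][175,364])
print('yellow');comps(c,(H>18)&(H<35)&(S>170)&(V>150),.1415,100)
print('red');comps(c,((H<6)|(H>174))&(S>180)&(V>60),.032,400)
# tester corners: front-left rim outer (425,38)->, front-right (419,345)
for uv in((424,39),(419,345)): print(plane(c,np.array(uv)/1.25,.105))
for uv in((694,40),(624,344)): print(plane(c,np.array(uv)/1.25,.105))
E
```

```text
[200 166  36] [209 184  36]
yellow
[365. 173.] 629 [ 528.7 -139.7] [11.2 98.6] 0.3
red
[272. 225.] 3371 [ 372.2 -272.3] [143.2 115.5] 83.4
[[0.49215391 0.03189177 0.105     ]]
[[ 0.49524671 -0.31756898  0.105     ]]
[[0.75826006 0.03297516 0.105     ]]
[[ 0.76177676 -0.31416895  0.105     ]]
```

```bash
python3 -m jog '[{"delta_pos":[57,-3,0],"turn":[0,0,0]},{"delta_pos":[57,-3,-60],"turn":[0,0,0]},{"delta_pos":[57,-3,-120],"turn":[0,0,0]},{"delta_pos":[57,-3,-180],"turn":[0,0,0]},{"delta_pos":[57,-3,-220],"turn":[0,0,0]},{"delta_pos":[57,-3,-240],"turn":[0,0,0]},{"delta_pos":[57,-3,-240],"turn":[0,0,0]},{"delta_pos":[57,-3,-240],"turn":[0,0,0]}]' && python3 -m jog '[{"delta_pos":[0,0,0],"turn":[0,0,0]},{"delta_pos":[0,0,0],"turn":[0,0,0]},{"delta_pos":[0,0,0],"turn":[0,0,0]},{"delta_pos":[0,0,0],"turn":[0,0,0]},{"delta_pos":[0,0,0],"turn":[0,0,0]},{"delta_pos":[0,0,0],"turn":[0,0,0]}]' 0 40
```

```text
clock: 3.65
tool_pos: [0.5301, -0.1408, 0.1231]
tcp_rot: [2.213, 2.226, 0.003]
force: [-0.8, -0.2, 0.2]
finger_gap: 0.0854
gripper_force: 0.0
clock: 4.4
tool_pos: [0.5287, -0.1402, 0.1216]
tcp_rot: [2.215, 2.227, 0.001]
force: [-0.3, 0.2, 3.8]
finger_gap: 0.0108
gripper_force: 40.9
```

```bash
python3 -m jog '[{"delta_pos":[10,0,1],"turn":[0,0,0]},{"delta_pos":[25,0,1],"turn":[0,0,0]},{"delta_pos":[40,0,1],"turn":[0,0,0]},{"delta_pos":[55,0,1],"turn":[0,0,0]},{"delta_pos":[70,0,1],"turn":[0,0,0]},{"delta_pos":[85,0,1],"turn":[0,0,0]},{"delta_pos":[100,0,1],"turn":[0,0,0]},{"delta_pos":[110,0,1],"turn":[0,0,0]},{"delta_pos":[118,1,1],"turn":[0,0,0]},{"delta_pos":[123,1,1],"turn":[0,0,0]},{"delta_pos":[126,1,1],"turn":[0,0,0]},{"delta_pos":[128,1,1],"turn":[0,0,0]},{"delta_pos":[128,1,1],"turn":[0,0,0]},{"delta_pos":[128,1,1],"turn":[0,0,0]}]'
```

```text
clock: 6.15
tool_pos: [0.6532, -0.1402, 0.1217]
tcp_rot: [-2.213, -2.223, 0.006]
force: [-7.9, -1.1, 0.1]
finger_gap: 0.0115
gripper_force: 40.6
```

```bash
python3 -m jog '[{"delta_pos":[-2,0,0],"turn":[0,0,0]},{"delta_pos":[-2,0,0],"turn":[0,0,0]},{"delta_pos":[-2,0,0],"turn":[0,0,0]},{"delta_pos":[-2,0,0],"turn":[0,0,0]},{"delta_pos":[-2,0,50],"turn":[0,0,0]},{"delta_pos":[-40,10,110],"turn":[0,0,0]},{"delta_pos":[-95,20,150],"turn":[0,0,0]},{"delta_pos":[-95,20,150],"turn":[0,0,0]},{"delta_pos":[-95,20,150],"turn":[0,0,0]},{"delta_pos":[-95,20,150],"turn":[0,0,0]}]' 1
python3 - <<'E'
from h import *
c=cam('wrist'); save(c,'w2',crop=(160,0,560,300),s=2)
P=cloud(c);H,S,V=hsv(c)
print('yellow z.094');comps(c,(H>18)&(H<38)&(S>100)&(V>70),.09,6)
print('fin');comps(c,(H>18)&(H<35)&(S>170)&(V>150),.1415,200)
E
```

```text
clock: 7.4
tool_pos: [0.5618, -0.1188, 0.2718]
tcp_rot: [-2.214, -2.229, 0.0]
force: [-0.4, -0.9, -0.6]
finger_gap: 0.0855
gripper_force: 0.0
yellow z.094
[329. 112.] 31 [570.  -42.8] [3.7 8.2] 65.1
[407. 207.] 1761 [ 666.3 -158.6] [ 23.3 124.9] 0.1
[327. 180.] 28 [ 568.5 -118.8] [9.2 4.2] 46.4
[322. 189.] 51 [ 562.1 -131.1] [ 5.9 16.1] 0.6
[338. 249.] 79 [ 583.9 -209.7] [18.1  8.2] 29.8
[328. 268.] 30 [ 570.6 -237.5] [12.   4.6] 30.4
fin
[410. 209.] 1001 [ 652.8 -139.8] [98.8 11.3] 89.9
```

View pics/w2.png

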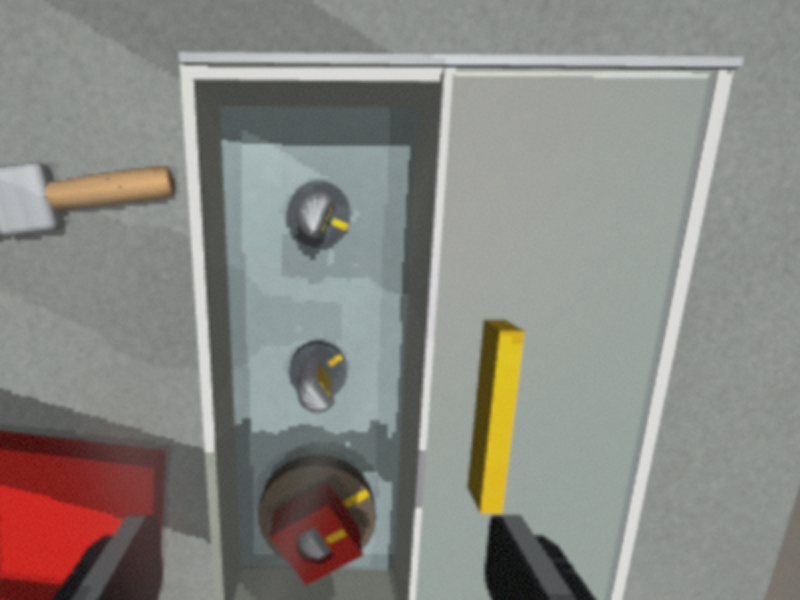

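```bash
python3 - <<'E'
from h import *
c=np.load('wrist.npy',allow_pickle=True).item(); H,S,V=hsv(c)
o=np.array([557.9,-139.8])
for n,dy,L in(('A',102,[(329,112,.040)]),('B',0,[(327,180,.040)]),('C',-102,[(338,249,.060),(328,268,.094)])):
    ax=o+[0,dy]
    for u,v,z in L:
        p=plane(c,(u,v),z)[0,:2]*1000; d=p-ax; print(n,p.round(1),d.round(1),np.degrees(np.arctan2(d[1],d[0])).round(1))
print('redhub');
P=cloud(c)
m=((H<8)|(H>172))&(S>120)&(V>100); m[:,:280]=0
comps(c,m,.094,100)
# red hub top by depth
m2=(abs(P[:,:,2]-.094)<.006)&((H<8)|(H>172))&(S>100);m2[:,:280]=0; comps(c,m2,.094,60)
# shaft flat: A
print(P[108:118:3,300:335:4,2].round(3))
E
```

```text
A [570.9 -44.4] [13.  -6.6] -26.8
B [ 569.6 -132.4] [11.7  7.4] 32.5
C [ 585.9 -226.3] [28.  15.5] 29.0
C [ 571.3 -235.6] [13.4  6.2] 24.8
redhub
[314. 263.] 256 [ 551.4 -231.9] [42.8 17.7] 31.7
[322. 280.] 310 [ 562.2 -249.3] [42.4 27.8] 30.9
[318. 271.] 781 [ 558.3 -240.7] [46.  46.6] 31.6
[[0.03  0.04  0.088 0.097 0.096 0.096 0.039 0.04  0.04 ]
 [0.03  0.04  0.04  0.096 0.096 0.097 0.04  0.04  0.042]
 [0.029 0.031 0.04  0.092 0.096 0.092 0.039 0.041 0.039]
 [0.031 0.03  0.04  0.041 0.091 0.041 0.04  0.039 0.032]]
```

```bash
python3 -m jog '[{"delta_pos":[-3,-60,0],"turn":[0,0,10]},{"delta_pos":[-3,-122,0],"turn":[0,0,20]},{"delta_pos":[-3,-122,0],"turn":[0,0,30]},{"delta_pos":[-3,-122,-60],"turn":[0,0,30]},{"delta_pos":[-3,-122,-110],"turn":[0,0,30]},{"delta_pos":[-3,-122,-110],"turn":[0,0,30]},{"delta_pos":[-3,-122,-110],"turn":[0,0,30]}]' 0.8
python3 - <<'E'
from h import *
c=cam('wrist'); H,S,V=hsv(c); P=cloud(c)
m=(abs(P[:,:,2]-.094)<.006)&((H<8)|(H>172))&(S>100); comps(c,m,.094,100)
c=np.load('top.npy',allow_pickle=True).item()
E
```

```text
clock: 8.32
tool_pos: [0.5594, -0.2424, 0.1633]
tcp_rot: [1.562, 2.724, -0.002]
force: [1.1, -0.2, 1.1]
finger_gap: 0.0684
gripper_force: 0.0
[319. 211.] 2221 [ 557.5 -241.6] [43.7 46.1] 32.0
```

```bash
python3 -m jog '[{"delta_pos":[-1,1,-40],"turn":[0,0,1]},{"delta_pos":[-1,1,-70],"turn":[0,0,1]},{"delta_pos":[-1,1,-90],"turn":[0,0,1]},{"delta_pos":[-1,1,-98],"turn":[0,0,1]},{"delta_pos":[-1,1,-98],"turn":[0,0,1]},{"delta_pos":[-1,1,-98],"turn":[0,0,1]}]' && python3 -m jog '[{"delta_pos":[0,0,0],"turn":[0,0,0]},{"delta_pos":[0,0,0],"turn":[0,0,0]},{"delta_pos":[0,0,0],"turn":[0,0,0]},{"delta_pos":[0,0,0],"turn":[0,0,0]},{"delta_pos":[0,0,5],"turn":[0,0,0]},{"delta_pos":[0,0,10],"turn":[0,0,0]},{"delta_pos":[0,0,10],"turn":[0,0,0]}]' 0 60
```

```text
clock: 9.12
tool_pos: [0.5584, -0.2409, 0.0656]
tcp_rot: [1.538, 2.737, 0.001]
force: [0.3, 0.3, 0.0]
finger_gap: 0.0683
gripper_force: 0.0
clock: 10.0
tool_pos: [0.557, -0.2398, 0.0741]
tcp_rot: [-1.538, -2.738, -0.0]
force: [0.7, -0.5, -3.9]
finger_gap: 0.0433
gripper_force: 61.7
```

```bash
python3 -m jog '[{"delta_pos":[0,0,15],"turn":[0,0,0]},{"delta_pos":[0,0,30],"turn":[0,0,0]},{"delta_pos":[0,0,45],"turn":[0,0,0]},{"delta_pos":[0,0,60],"turn":[0,0,0]},{"delta_pos":[0,0,90],"turn":[0,0,0]},{"delta_pos":[0,0,120],"turn":[0,0,0]},{"delta_pos":[0,0,120],"turn":[0,0,0]}]'
python3 - <<'E'
from h import *
c=cam('top'); q=lambda L,z:(plane(c,np.array(L)/1.25,z)*1000).round(0)
print(q([(475,276),(528,277),(525,329),(474,327)],.032)); 
H,S,V=hsv(c); m=((H<8)|(H>172))&(S>150)&(V>50); comps(c,m,.032,300)
c=cam('wrist'); H,S,V=hsv(c); m=((H<8)|(H>172))&(S>150)&(V>50); m[:,330:]=0; comps(c,m,.032,300); save(c,'w3')
E
```

```text
clock: 10.88
tool_pos: [0.5593, -0.2416, 0.1977]
tcp_rot: [1.536, 2.733, 0.003]
force: [0.3, -0.9, -3.1]
finger_gap: 0.0433
gripper_force: 64.0
[[ 433. -211.   32.]
 [ 427. -353.   32.]
 [ 289. -339.   32.]
 [ 298. -203.   32.]]
[140. 107.] 19623 [ 364.1 -273.9] [141.4 142.6] 82.8
[303. 277.] 4523 [ 602.8 -360.3] [ 68.4 154.9] 31.9
```

View pics/w3.png

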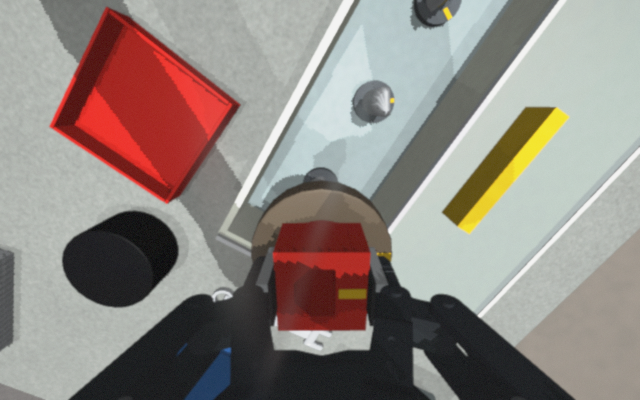

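```bash
python3 -m jog '[{"delta_pos":[-60,-10,0],"turn":[0,0,0]},{"delta_pos":[-120,-20,0],"turn":[0,0,0]},{"delta_pos":[-170,-28,0],"turn":[0,0,0]},{"delta_pos":[-195,-32,0],"turn":[0,0,0]},{"delta_pos":[-195,-32,-50],"turn":[0,0,0]},{"delta_pos":[-195,-32,-100],"turn":[0,0,0]},{"delta_pos":[-195,-32,-140],"turn":[0,0,0]},{"delta_pos":[-195,-32,-155],"turn":[0,0,0]},{"delta_pos":[-195,-32,-162],"turn":[0,0,0]},{"delta_pos":[-195,-32,-162],"turn":[0,0,0]},{"delta_pos":[-195,-32,-162],"turn":[0,0,0]}]'
python3 -m jog '[{"delta_pos":[0,0,-1],"turn":[0,0,0]},{"delta_pos":[0,0,-2],"turn":[0,0,0]},{"delta_pos":[0,0,-3],"turn":[0,0,0]},{"delta_pos":[0,0,-4],"turn":[0,0,0]},{"delta_pos":[0,0,-4],"turn":[0,0,0]}]'
```

```text
clock: 12.35
tool_pos: [0.363, -0.2727, 0.0329]
tcp_rot: [1.538, 2.738, 0.0]
force: [-1.0, 0.1, -3.2]
finger_gap: 0.0432
gripper_force: 63.6
clock: 12.98
tool_pos: [0.3625, -0.2722, 0.0292]
tcp_rot: [-1.539, -2.738, -0.003]
force: [-3.5, 4.0, 9.8]
finger_gap: 0.0429
gripper_force: 65.3
```

```bash
python3 -m jog '[{"delta_pos":[0,0,1],"turn":[0,0,0]},{"delta_pos":[0,0,1],"turn":[0,0,0]},{"delta_pos":[0,0,1],"turn":[0,0,0]},{"delta_pos":[0,0,20],"turn":[0,0,0]},{"delta_pos":[0,0,60],"turn":[0,0,0]},{"delta_pos":[0,0,120],"turn":[0,0,0]},{"delta_pos":[0,0,175],"turn":[0,0,0]},{"delta_pos":[257,440,175],"turn":[0,0,-8]},{"delta_pos":[257,440,175],"turn":[0,0,-8]},{"delta_pos":[257,440,175],"turn":[0,0,-8]},{"delta_pos":[257,440,175],"turn":[0,0,-8]},{"delta_pos":[257,440,175],"turn":[0,0,-8]},{"delta_pos":[257,440,175],"turn":[0,0,-8]},{"delta_pos":[257,440,175],"turn":[0,0,-8]},{"delta_pos":[257,440,175],"turn":[0,0,-8]},{"delta_pos":[257,440,175],"turn":[0,0,-8]},{"delta_pos":[257,440,175],"turn":[0,0,-8]},{"delta_pos":[257,440,175],"turn":[0,0,-8]}]' 0.75
cat >> h.py <<'E'
def disc(c):
    H,S,V=hsv(c); P=cloud(c); Z=P[:,:,2]
    m=(abs(Z-.054)<.006)&(V>110)&(S<70)
    print('hub');comps(c,m,.054,300)
    print('stroke');comps(c,(H>18)&(H<36)&(S>110)&(V>80)&(Z<.07),.054,15)
    print('stroke@ring');comps(c,(H>18)&(H<36)&(S>110)&(V>80)&(Z<.07),.020,15)
E
python3 - <<'E'
from h import *
c=cam('wrist'); save(c,'w4'); disc(c); print(manip.observe()['qpos'])
t=cam('top'); H,S,V=hsv(t); P=cloud(t); print('tray red'); comps(t,((H<8)|(H>172))&(S>130)&(V>50),.032,60)
E
```

```text
clock: 15.22
tool_pos: [0.6188, 0.1647, 0.2032]
tcp_rot: [1.731, 2.622, -0.002]
force: [-1.2, 0.8, 0.4]
finger_gap: 0.0636
gripper_force: 0.0
hub
[539.  99.] 4426 [821.6 348.5] [ 97.6 208.1] 89.9
[326. 179.] 1337 [620.1 173.5] [43.9 44.6] 23.2
stroke
[74. 56.] 68 [359.2 190.3] [ 4.3 11.9] 14.9
[103.  79.] 90 [387.  180.5] [ 4.6 16. ] 14.8
[354. 173.] 92 [643.8 191.8] [13.8  6.4] 23.2
[340. 180.] 44 [633.6 178.7] [11.7  3.3] 23.2
[206. 359.] 25 [ 571.2 -115.2] [9.8 5.2] 23.3
[194. 371.] 102 [ 561.9 -143.4] [36.6  8.4] 87.1
[ 72. 373.] 61 [ 409.1 -212.1] [18.7  8.7] 35.0
[ 39. 396.] 23 [ 372.  -275.3] [12.6  4.4] 33.7
stroke@ring
[74. 56.] 68 [332.8 184.4] [ 4.8 13.2] 14.9
[103.  79.] 90 [363.8 173.3] [ 5.2 17.8] 14.8
[354. 173.] 92 [650.5 186. ] [15.4  7.2] 23.2
[340. 180.] 44 [639.1 171.3] [13.   3.7] 23.2
[206. 359.] 25 [ 569.4 -156.7] [11.   5.8] 23.3
[194. 371.] 102 [ 559.1 -188.2] [40.9  9.4] 87.1
[ 72. 373.] 61 [ 388.5 -264.9] [20.9  9.7] 35.0
[ 39. 396.] 23 [ 347.1 -335.4] [14.   4.9] 33.7
[-0.93526136  0.49558314  0.81172848  1.67789808 -0.38905509  1.13845717
  0.38588488]
tray red
[400. 242.] 1063 [ 361.3 -277. ] [136.5 133.4] 82.8
[401. 242.] 145 [ 361.7 -279.9] [44.2 44.7] 31.7
```

View pics/w4.png

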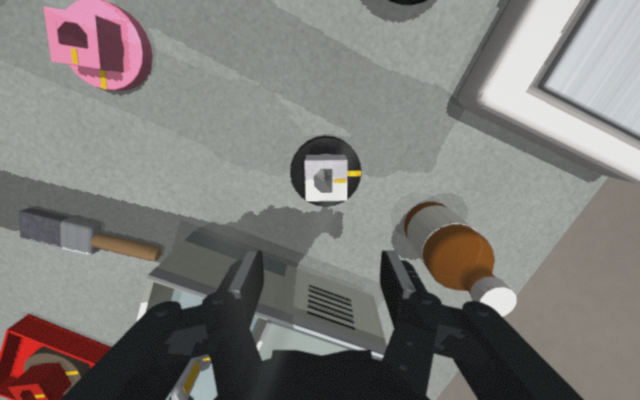

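The disc in the middle at (326,179) is black with a white hub, measured at (620,173.5) mm, yaw 23.2°. The worn disc sits in the tray (lower left), and the bottle at (455,255) is clear of the fingers.

```bash
python3 -m jog '[{"delta_pos":[1,8,-50],"turn":[0,0,0]},{"delta_pos":[1,8,-100],"turn":[0,0,0]},{"delta_pos":[1,8,-140],"turn":[0,0,0]},{"delta_pos":[1,8,-165],"turn":[0,0,0]},{"delta_pos":[1,8,-177],"turn":[0,0,0]},{"delta_pos":[1,8,-177],"turn":[0,0,0]},{"delta_pos":[1,8,-177],"turn":[0,0,0]}]'
python3 - <<'E'
from h import *
c=cam('wrist'); disc(c) 
E
```

```text
clock: 16.2
tool_pos: [0.6219, 0.1759, 0.028]
tcp_rot: [1.725, 2.623, 0.004]
force: [-0.4, -0.3, -0.1]
finger_gap: 0.0637
gripper_force: 0.0
hub
[316. 283.] 5226 [619.7 174.4] [44.3 47.9] 23.7
[567. 354.] 975 [764.8 189.5] [48.6 16.6] 15.8
stroke
[372. 255.] 153 [636.8 201. ] [7.7 4.2] 23.3
[346. 291.] 209 [633.8 178.2] [12.3  4.6] 23.2
stroke@ring
[372. 255.] 153 [650.8 186.1] [9.9 5.4] 23.3
[346. 291.] 209 [647.  156.6] [15.9  6. ] 23.2
```

Aligned; shift by 2 mm, close the gripper and lift.

```bash
python3 -m jog '[{"delta_pos":[-1,-2,-2],"turn":[0,0,0]},{"delta_pos":[-1,-2,-2],"turn":[0,0,0]},{"delta_pos":[-1,-2,-2],"turn":[0,0,0]},{"delta_pos":[-1,-2,-2],"turn":[0,0,0]},{"delta_pos":[-1,-2,-2],"turn":[0,0,0]}]' 0 60 && python3 -m jog '[{"delta_pos":[0,0,20],"turn":[0,0,0]},{"delta_pos":[0,0,70],"turn":[0,0,0]},{"delta_pos":[0,0,130],"turn":[0,0,0]},{"delta_pos":[0,0,175],"turn":[0,0,0]},{"delta_pos":[-60,-200,175],"turn":[0,0,-50]},{"delta_pos":[-60,-200,175],"turn":[0,0,-50]},{"delta_pos":[-60,-200,175],"turn":[0,0,-50]},{"delta_pos":[-60,-200,175],"turn":[0,0,-50]},{"delta_pos":[-60,-200,175],"turn":[0,0,-50]},{"delta_pos":[-60,-200,175],"turn":[0,0,-50]},{"delta_pos":[-60,-200,175],"turn":[0,0,-50]},{"delta_pos":[-60,-200,175],"turn":[0,0,-50]},{"delta_pos":[-60,-200,175],"turn":[0,0,-50]}]'
python3 - <<'E'
from h import *
c=cam('wrist'); save(c,'w5',crop=(160,0,560,300),s=2);H,S,V=hsv(c)
comps(c,(H>18)&(H<36)&(S>110)&(V>60),.04,15)
s=manip.observe();print(s['tool_pos'],s['tcp_rot'],s['qpos'],s['moment'])
E
```

```text
clock: 16.88
tool_pos: [0.6202, 0.1738, 0.0255]
tcp_rot: [1.726, 2.624, 0.002]
force: [-0.6, -0.3, 5.7]
finger_gap: 0.0427
gripper_force: 65.3
clock: 18.5
tool_pos: [0.5594, -0.0259, 0.1992]
tcp_rot: [-2.673, -1.651, 0.0]
force: [-0.3, -0.2, -4.2]
finger_gap: 0.0426
gripper_force: 64.2
[26. 81.] 59 [347.7 198.1] [ 3.9 12.5] 10.4
[72. 96.] 83 [378.2 166.1] [ 4.7 16.6] 11.6
[476. 276.] 2424 [ 677.7 -223.5] [ 26.7 177.4] 0.2
[385. 254.] 104 [ 587.2 -138.1] [13.8 16.7] 68.0
[352. 292.] 240 [ 531.2 -168.4] [11.9 32.9] 63.4
[ 0.55937809 -0.02602542  0.19926658] [-2.67289833e+00 -1.65057985e+00  4.55829444e-05] [-0.91695746  0.42427401  1.10205407  1.88597166 -0.42630219  1.09369476
 -0.11207258] [-0.00690794  0.01224605  0.01235806]
```

View pics/w5.png

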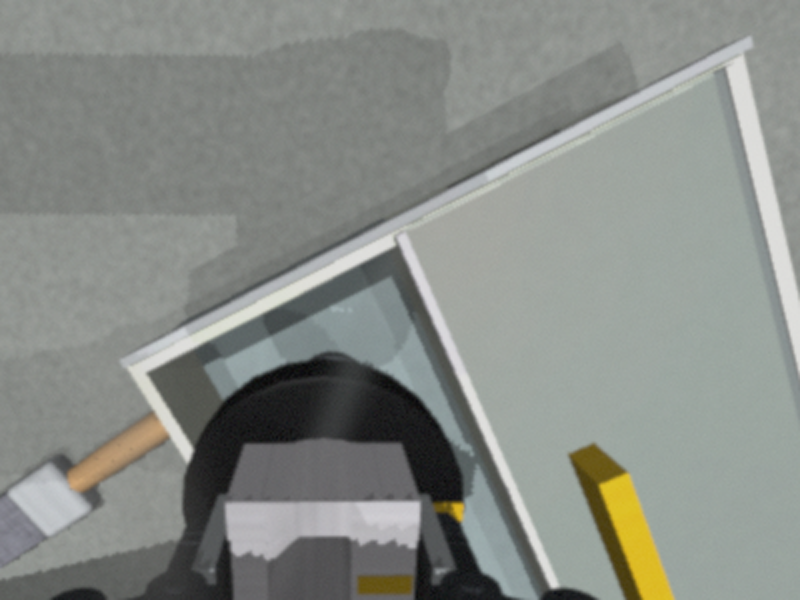

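```bash
python3 -m jog '[{"delta_pos":[-20,-43,10],"turn":[0,0,0]},{"delta_pos":[-39,-86,10],"turn":[0,0,0]},{"delta_pos":[-39,-86,10],"turn":[0,0,0]},{"delta_pos":[-39,-86,10],"turn":[0,0,0]},{"delta_pos":[-39,-86,10],"turn":[0,0,0]}]'
cat >> h.py <<'E'
def shaft(c,guess):
    # flange circle (z=.040) and yellow stroke on it, tip ring
    H,S,V=hsv(c); P=cloud(c); g=np.array(guess)
    near=np.hypot(P[:,:,0]*1000-g[0],P[:,:,1]*1000-g[1])<30
    for nm,z,r in(('flange',.040,.004),('top',.096,.003)):
        m=near&(abs(P[:,:,2]-z)<r); v,u=np.where(m)
        if len(u)<20: continue
        X=(plane(c,np.c_[u,v],z)[:,:2]*1000).astype(np.float32)
        k=cv2.minEnclosingCircle(X); print(nm,len(u),np.round(k[0],1),round(k[1],1))
        if nm=='flange': cen=np.array(k[0])
    m=near&(H>18)&(H<38)&(S>90)&(V>50)&(P[:,:,2]<.055); v,u=np.where(m)
    X=plane(c,np.c_[u,v],.040)[:,:2]*1000; d=X.mean(0)-cen
    print('stroke',len(u),X.mean(0).round(1),np.degrees(np.arctan2(d[1],d[0])).round(1)); 
    w,E=np.linalg.eigh(np.cov(X.T)); print('pca',np.sqrt(w).round(1),np.degrees(np.arctan2(E[1,1],E[0,1])).round(1))
    m=near&(H>18)&(H<38)&(S>90)&(V>50); 
    save_=cv2.resize(c['color'],None,fx=1,fy=1)
E
python3 - <<'E'
from h import *
c=cam('wrist'); shaft(c,(558,-38)); u,v=proj(c,[.558,-.038,.06])[0].astype(int); print(u,v)
v0=max(v-50,0); save(c,'w6',crop=(u-60,v0,u+60,v0+100),s=6)
E
```

```text
clock: 19.18
tool_pos: [0.5211, -0.1107, 0.2092]
tcp_rot: [-2.671, -1.653, -0.0]
force: [-0.5, -0.6, -5.0]
finger_gap: 0.043
gripper_force: 64.0
flange 760 [558.3 -38.3] 19.9
top 299 [558.2 -38.5] 9.7
stroke 60 [571. -44.] -24.2
pca [1.7 3.5] 170.2
322 106
```

View pics/w6.png

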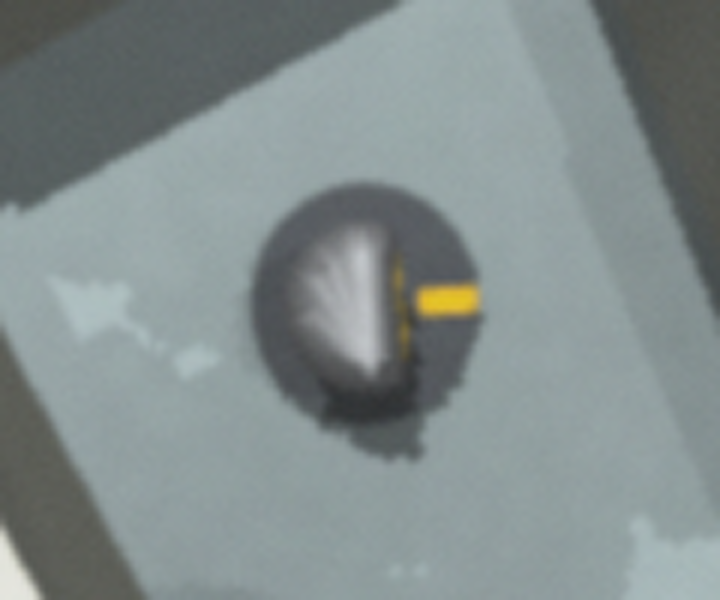

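```bash
python3 -m jog '[{"delta_pos":[18,36,0],"turn":[0,0,0]},{"delta_pos":[37,72,0],"turn":[0,0,0]},{"delta_pos":[37,72,-40],"turn":[0,0,0]},{"delta_pos":[37,72,-75],"turn":[0,0,0]},{"delta_pos":[37,72,-75],"turn":[0,0,0]},{"delta_pos":[37,72,-75],"turn":[0,0,0]},{"delta_pos":[37,72,-75],"turn":[0,0,0]}]'
python3 - <<'E'
from h import *
import time
s=manip.observe();print(s['tool_pos'],s['force'])
c=cam('wrist');c=cam('wrist');s=manip.observe();print(s['tool_pos'],s['tcp_rot'])
z=s['tool_pos'][2]+.0285; H,S,V=hsv(c);P=cloud(c)
comps(c,(abs(P[:,:,2]-z)<.004)&(S<90)&(V>60),z,300)
E
```

```text
clock: 20.1
tool_pos: [0.5591, -0.0405, 0.1362]
tcp_rot: [2.672, 1.649, 0.005]
force: [-0.3, -0.1, -4.3]
finger_gap: 0.0429
gripper_force: 63.9
[ 0.55908609 -0.04051348  0.1361819 ] [-0.26527961 -0.11627431 -4.27368245]
[ 0.55859251 -0.04042681  0.13580886] [2.67284579 1.64872759 0.00428852]
[321. 286.] 6268 [558.6 -40.3] [47.  57.8] 63.3
```

```bash
python3 -m jog '[{"delta_pos":[-0.5,2,0],"turn":[0,0,0]},{"delta_pos":[-0.5,2,-8],"turn":[0,0,0]},{"delta_pos":[-0.5,2,-14],"turn":[0,0,0]},{"delta_pos":[-0.5,2,-18],"turn":[0,0,0]},{"delta_pos":[-0.5,2,-22],"turn":[0,0,0]},{"delta_pos":[-0.5,2,-25],"turn":[0,0,0]},{"delta_pos":[-0.5,2,-25],"turn":[0,0,0]}]'
```

```text
clock: 21.08
tool_pos: [0.5572, -0.0384, 0.1091]
tcp_rot: [2.673, 1.649, 0.001]
force: [2.0, -0.4, -5.2]
finger_gap: 0.0431
gripper_force: 64.1
```

```bash
python3 -m jog '[{"delta_pos":[0,0,-6],"turn":[0,0,0]},{"delta_pos":[0,0,-12],"turn":[0,0,0]},{"delta_pos":[0,0,-18],"turn":[0,0,0]},{"delta_pos":[0,0,-24],"turn":[0,0,0]},{"delta_pos":[0,0,-30],"turn":[0,0,0]},{"delta_pos":[0,0,-36],"turn":[0,0,0]},{"delta_pos":[0,0,-40],"turn":[0,0,0]},{"delta_pos":[0,0,-40],"turn":[0,0,0]}]'
```

```text
clock: 22.08
tool_pos: [0.5573, -0.0384, 0.0688]
tcp_rot: [2.673, 1.649, 0.001]
force: [4.9, -1.1, -8.3]
finger_gap: 0.043
gripper_force: 63.8
```

```bash
python3 -m jog '[{"delta_pos":[0.5,0,-1],"turn":[0,0,0]},{"delta_pos":[0.5,0,-2],"turn":[0,0,0]},{"delta_pos":[0.5,0,-3],"turn":[0,0,0]},{"delta_pos":[0.5,0,-4],"turn":[0,0,0]},{"delta_pos":[0.5,0,-5],"turn":[0,0,0]},{"delta_pos":[0.5,0,-5],"turn":[0,0,0]}]'
```

```text
clock: 22.82
tool_pos: [0.5574, -0.0384, 0.0655]
tcp_rot: [-2.673, -1.648, -0.001]
force: [-1.4, 0.4, 7.2]
finger_gap: 0.0433
gripper_force: 65.6
```

```bash
python3 -m jog '[{"delta_pos":[0,0,1],"turn":[0,0,0]},{"delta_pos":[0,0,1],"turn":[0,0,0]},{"delta_pos":[0,0,1],"turn":[0,0,0]},{"delta_pos":[0,0,20],"turn":[0,0,0]},{"delta_pos":[0,0,70],"turn":[0,0,0]},{"delta_pos":[0,0,140],"turn":[0,0,0]},{"delta_pos":[-123,379,140],"turn":[0,0,-6]},{"delta_pos":[-123,379,140],"turn":[0,0,-6]},{"delta_pos":[-123,379,140],"turn":[0,0,-6]},{"delta_pos":[-123,379,140],"turn":[0,0,-6]},{"delta_pos":[-123,379,140],"turn":[0,0,-6]},{"delta_pos":[-123,379,140],"turn":[0,0,-6]},{"delta_pos":[-123,379,140],"turn":[0,0,-6]},{"delta_pos":[-123,379,140],"turn":[0,0,-6]},{"delta_pos":[-123,379,140],"turn":[0,0,-6]},{"delta_pos":[-123,379,140],"turn":[0,0,-6]}]' 0.75
python3 - <<'E'
from h import *
c=cam('wrist'); save(c,'w7'); disc(c); print(manip.observe()['qpos'])
t=cam('top'); P=cloud(t); H,S,V=hsv(t)
comps(t,(abs(P[:,:,2]-.094)<.006)&(S<60)&(V>130),.094,30); save(t,'t2',s=1.25)
E
```

```text
clock: 24.82
tool_pos: [0.4357, 0.3377, 0.2046]
tcp_rot: [2.76, 1.5, -0.0]
force: [0.7, 0.2, -0.2]
finger_gap: 0.0638
gripper_force: 0.0
hub
[603.  26.] 1454 [737.6 329.9] [40.1 55.3] 0.1
[163. 181.] 899 [299.7 434.8] [69.2 69. ] 7.1
[318. 182.] 1273 [434.7 342.9] [45.3 44.1] 59.6
stroke
[277.  24.] 1071 [484.2 487.9] [35.1 49.2] 57.1
[317. 149.] 121 [454.3 373.9] [17.3  7.2] 57.1
[318. 170.] 44 [441.8 354.7] [11.8  3.2] 56.9
[204. 256.] 16 [275.7 341.4] [2.6 6. ] 57.1
[213. 274.] 24 [268.3 317.9] [ 3.2 10.7] 45.9
[335. 313.] 23 [359.6 189.7] [ 3.4 11.8] 14.9
stroke@ring
[277.  24.] 1071 [484.5 497.2] [39.2 54.8] 57.1
[317. 149.] 121 [451.2 369.9] [19.3  8.1] 57.1
[318. 170.] 44 [437.2 348.5] [13.1  3.5] 56.9
[204. 256.] 16 [251.9 333.7] [2.9 6.7] 57.1
[213. 274.] 24 [243.6 307.6] [ 3.6 12. ] 45.9
[335. 313.] 23 [345.5 164.4] [ 3.8 13.1] 14.9
[-1.68196341  0.42720532  1.17203757  1.90237311 -0.44148405  1.10589253
 -0.91074707]
[329. 184.] 81 [557. -41.] [39.4 39.5] 66.5
```

View pics/w7.png

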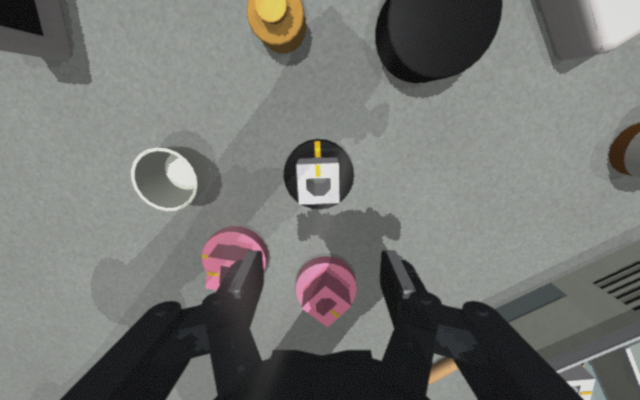

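View pics/t2.png

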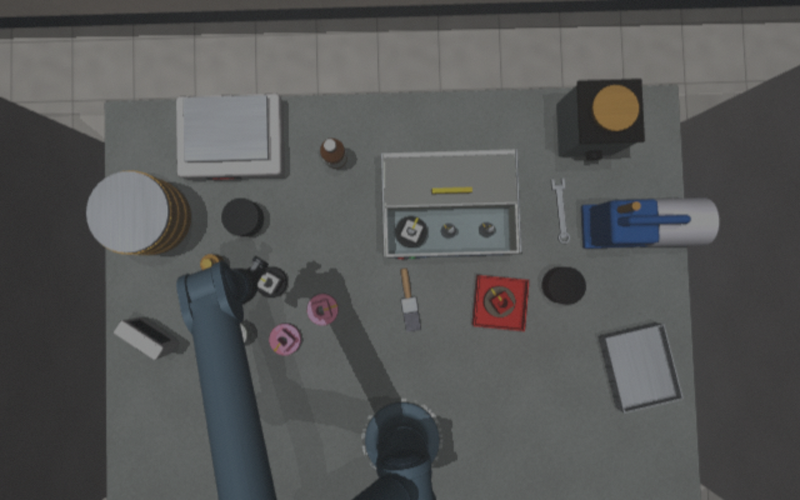

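Disc 2 at (318,182) in the wrist view is at (434.7,342.9) mm, yaw 57°. The top view shows disc 1 on shaft A at (411,231) and the worn disc in the tray at (500,300).

```bash
python3 -m jog '[{"delta_pos":[-2,4,-50],"turn":[0,0,0]},{"delta_pos":[-2,4,-100],"turn":[0,0,0]},{"delta_pos":[-2,4,-140],"turn":[0,0,0]},{"delta_pos":[-2,4,-165],"turn":[0,0,0]},{"delta_pos":[-2,4,-177],"turn":[0,0,0]},{"delta_pos":[-2,4,-177],"turn":[0,0,0]},{"delta_pos":[-2,4,-177],"turn":[0,0,0]}]'
python3 - <<'E'
from h import *
c=cam('wrist'); disc(c) 
E
```

```text
clock: 25.8
tool_pos: [0.4334, 0.3452, 0.0285]
tcp_rot: [-2.756, -1.506, -0.004]
force: [-0.3, -0.1, -0.4]
finger_gap: 0.0642
gripper_force: 0.0
hub
[ 31. 297.] 1662 [311.3 418.6] [68.9 28.1] 37.5
[325. 282.] 5238 [435.2 343.9] [48.1 44.3] 59.1
stroke
[323. 203.] 385 [456.8 380.2] [14.5  5.4] 59.9
[325. 264.] 234 [441.5 354.6] [12.5  4.6] 59.8
stroke@ring
[323. 203.] 385 [450.7 370.1] [18.7  6.9] 59.9
[325. 264.] 234 [430.9 337. ] [16.2  5.9] 59.8
```

```bash
python3 -m jog '[{"delta_pos":[2,-1,-2],"turn":[0,0,0]},{"delta_pos":[2,-1,-2],"turn":[0,0,1]},{"delta_pos":[2,-1,-2],"turn":[0,0,1]},{"delta_pos":[2,-1,-2],"turn":[0,0,1]},{"delta_pos":[2,-1,-2],"turn":[0,0,1]},{"delta_pos":[2,-1,-2],"turn":[0,0,1]}]' && python3 -m jog '[{"delta_pos":[0,0,0],"turn":[0,0,0]},{"delta_pos":[0,0,0],"turn":[0,0,0]},{"delta_pos":[0,0,0],"turn":[0,0,0]},{"delta_pos":[0,0,0],"turn":[0,0,0]},{"delta_pos":[0,0,0],"turn":[0,0,0]}]' 0 60
```

```text
clock: 26.6
tool_pos: [0.4343, 0.3437, 0.0252]
tcp_rot: [-2.743, -1.531, 0.0]
force: [0.2, 0.9, -0.1]
finger_gap: 0.0641
gripper_force: 0.0
clock: 27.22
tool_pos: [0.4348, 0.3439, 0.0256]
tcp_rot: [2.743, 1.531, 0.002]
force: [0.4, -0.1, 3.1]
finger_gap: 0.043
gripper_force: 62.5
```

```bash
python3 -m jog '[{"delta_pos":[0,0,20],"turn":[0,0,0]},{"delta_pos":[0,0,70],"turn":[0,0,0]},{"delta_pos":[0,0,130],"turn":[0,0,0]},{"delta_pos":[0,0,185],"turn":[0,0,0]},{"delta_pos":[53,-529,185],"turn":[0,0,-26]},{"delta_pos":[53,-529,185],"turn":[0,0,-26]},{"delta_pos":[53,-529,185],"turn":[0,0,-26]},{"delta_pos":[53,-529,185],"turn":[0,0,-26]},{"delta_pos":[53,-529,185],"turn":[0,0,-26]},{"delta_pos":[53,-529,185],"turn":[0,0,-26]},{"delta_pos":[53,-529,185],"turn":[0,0,-26]},{"delta_pos":[53,-529,185],"turn":[0,0,-26]},{"delta_pos":[53,-529,185],"turn":[0,0,-26]},{"delta_pos":[53,-529,185],"turn":[0,0,-26]},{"delta_pos":[53,-529,185],"turn":[0,0,-26]},{"delta_pos":[53,-529,185],"turn":[0,0,-26]}]'
python3 - <<'E'
from h import *
c=cam('wrist'); shaft(c,(558,-140)); u,v=proj(c,[.558,-.140,.06])[0].astype(int); print(u,v)
v0=max(v-50,0); save(c,'w8',crop=(u-60,v0,u+60,v0+100),s=6)
s=manip.observe(); print(s['tool_pos'],s['tcp_rot'],s['qpos'])
E
```

```text
clock: 29.22
tool_pos: [0.4873, -0.183, 0.2099]
tcp_rot: [-3.014, -0.879, 0.001]
force: [0.7, -0.5, -3.0]
finger_gap: 0.0431
gripper_force: 62.2
flange 752 [ 558.1 -140.4] 19.9
top 291 [ 558.1 -140. ] 9.7
stroke 56 [ 569.5 -132. ] 36.7
pca [1.4 3.3] -151.1
323 105
[ 0.48744698 -0.18308843  0.20995648] [-3.01436392e+00 -8.79589367e-01  4.88088611e-04] [-0.7429228   0.32631585  1.20629082  1.96629334 -0.34706256  1.08244545
 -0.38952839]
```

View pics/w8.png

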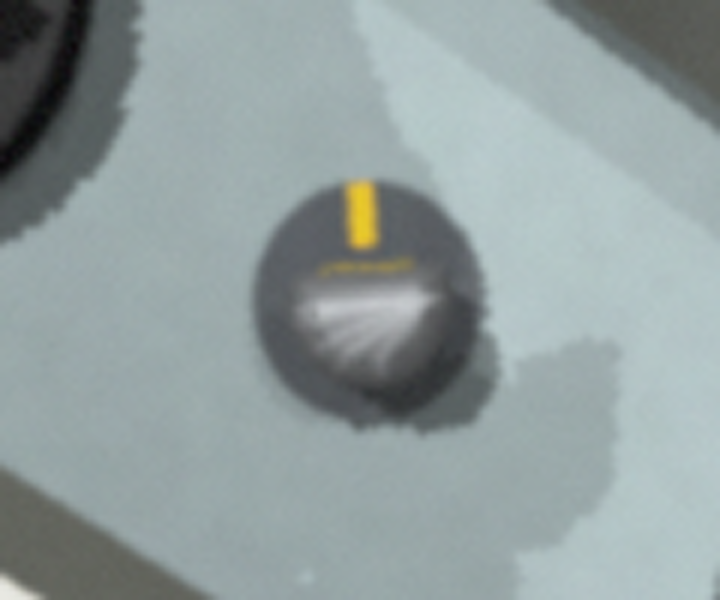

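```bash
python3 -m jog '[{"delta_pos":[35,22,0],"turn":[0,0,3.5]},{"delta_pos":[71,43,0],"turn":[0,0,3.5]},{"delta_pos":[71,43,-40],"turn":[0,0,3.5]},{"delta_pos":[71,43,-75],"turn":[0,0,3.5]},{"delta_pos":[71,43,-75],"turn":[0,0,3.5]},{"delta_pos":[71,43,-75],"turn":[0,0,3.5]},{"delta_pos":[71,43,-75],"turn":[0,0,3.5]},{"delta_pos":[71,43,-75],"turn":[0,0,3.5]}]'
```

```text
clock: 30.28
tool_pos: [0.5593, -0.1425, 0.1367]
tcp_rot: [2.988, 0.967, 0.004]
force: [-0.3, 0.3, -3.2]
finger_gap: 0.0431
gripper_force: 62.3
```

```bash
python3 -m jog '[{"delta_pos":[-1,2,0],"turn":[0,0,0]},{"delta_pos":[-1,2,-8],"turn":[0,0,0]},{"delta_pos":[-1,2,-14],"turn":[0,0,0]},{"delta_pos":[-1,2,-18],"turn":[0,0,0]},{"delta_pos":[-1,2,-22],"turn":[0,0,0]},{"delta_pos":[-1,2,-25],"turn":[0,0,0]},{"delta_pos":[-1,2,-25],"turn":[0,0,0]}]'
```

```text
clock: 31.15
tool_pos: [0.5574, -0.1402, 0.11]
tcp_rot: [-2.989, -0.967, 0.0]
force: [1.3, -0.3, -2.9]
finger_gap: 0.043
gripper_force: 62.4
```

```bash
python3 -m jog '[{"delta_pos":[0.5,0,-6],"turn":[0,0,0]},{"delta_pos":[0.5,0,-12],"turn":[0,0,0]},{"delta_pos":[0.5,0,-18],"turn":[0,0,0]},{"delta_pos":[0.5,0,-24],"turn":[0,0,0]},{"delta_pos":[0.5,0,-30],"turn":[0,0,0]},{"delta_pos":[0.5,0,-36],"turn":[0,0,0]},{"delta_pos":[0.5,0,-40],"turn":[0,0,0]},{"delta_pos":[0.5,0,-42],"turn":[0,0,0]},{"delta_pos":[0.5,0,-44],"turn":[0,0,0]},{"delta_pos":[0.5,0,-46],"turn":[0,0,0]},{"delta_pos":[0.5,0,-46],"turn":[0,0,0]}]'
```

```text
clock: 32.52
tool_pos: [0.5581, -0.1404, 0.0656]
tcp_rot: [-2.988, -0.966, -0.001]
force: [-2.6, 0.9, 5.3]
finger_gap: 0.0431
gripper_force: 63.4
```

```bash
python3 -m jog '[{"delta_pos":[0,0,1],"turn":[0,0,0]},{"delta_pos":[0,0,1],"turn":[0,0,0]},{"delta_pos":[0,0,1],"turn":[0,0,0]},{"delta_pos":[0,0,20],"turn":[0,0,0]},{"delta_pos":[0,0,80],"turn":[0,0,0]},{"delta_pos":[0,0,140],"turn":[0,0,0]},{"delta_pos":[0,70,200],"turn":[0,0,54]},{"delta_pos":[0,70,200],"turn":[0,0,54]},{"delta_pos":[0,70,200],"turn":[0,0,54]},{"delta_pos":[0,70,200],"turn":[0,0,54]},{"delta_pos":[0,70,200],"turn":[0,0,54]},{"delta_pos":[0,70,200],"turn":[0,0,54]},{"delta_pos":[0,70,200],"turn":[0,0,54]},{"delta_pos":[0,70,200],"turn":[0,0,54]}]' 0.75
python3 - <<'E'
from h import *
c=cam('wrist'); save(c,'w9',crop=(160,0,560,300),s=2); P=cloud(c); H,S,V=hsv(c)
print('hubs');comps(c,(abs(P[:,:,2]-.094)<.005)&(S<60)&(V>110),.094,200)
for y in(-.038,-.140):
    m=(np.hypot(P[:,:,0]-.558,P[:,:,1]-y)<.04)
    for lo,hi in((.086,.102),(.052,.068)):
        k=m&(P[:,:,2]>lo)&(P[:,:,2]<hi); print(y,k.sum(),np.median(P[:,:,2][k]).round(4))
print('fin');comps(c,(H>18)&(H<35)&(S>170)&(V>150),.1415,200)
s=manip.observe(); print(s['tool_pos'],s['tcp_rot'])
E
```

```text
clock: 34.28
tool_pos: [0.5578, -0.0704, 0.2644]
tcp_rot: [2.226, 2.216, -0.0]
force: [-0.3, 0.6, -1.2]
finger_gap: 0.0642
gripper_force: 0.0
hubs
[320. 153.] 1368 [557.  -38.9] [44.3 44. ] 63.9
[321. 237.] 909 [ 557.3 -139.9] [45.3 45.4] 36.8
[326. 344.] 365 [ 559.9 -303.5] [ 10.7 108.2] 89.8
-0.038 1557 0.0945
-0.038 1775 0.0605
-0.14 1287 0.0945
-0.14 1142 0.0606
fin
[414. 238.] 568 [ 652.8 -121.9] [63.2 11.5] 90.0
[ 0.55779326 -0.07034668  0.2642975 ] [ 2.22590123e+00  2.21693273e+00 -3.57936234e-04]
```

View pics/w9.png

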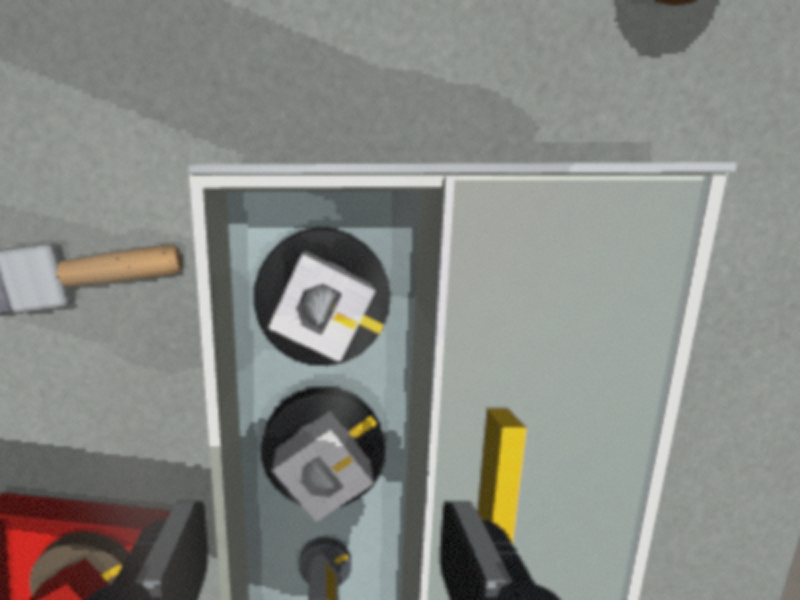

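Both discs are home: in this view they are at (320,305) and (322,450), with hub tops at 94.5 mm and ring tops at 60.5 mm. No third black disc is in any view, so I close the cover.

```bash
python3 -m jog '[{"delta_pos":[48,-35,0],"turn":[0,0,0]},{"delta_pos":[95,-70,0],"turn":[0,0,0]},{"delta_pos":[95,-70,0],"turn":[0,0,0]},{"delta_pos":[95,-70,-60],"turn":[0,0,0]},{"delta_pos":[95,-70,-110],"turn":[0,0,0]},{"delta_pos":[95,-70,-135],"turn":[0,0,0]},{"delta_pos":[95,-70,-142],"turn":[0,0,0]},{"delta_pos":[95,-70,-142],"turn":[0,0,0]},{"delta_pos":[95,-70,-142],"turn":[0,0,0]}]' 0.6 && python3 -m jog '[{"delta_pos":[0,0,0],"turn":[0,0,0]},{"delta_pos":[0,0,0],"turn":[0,0,0]},{"delta_pos":[0,0,0],"turn":[0,0,0]},{"delta_pos":[0,0,0],"turn":[0,0,0]},{"delta_pos":[0,0,0],"turn":[0,0,0]},{"delta_pos":[0,0,0],"turn":[0,0,0]}]' 0 40
```

```text
clock: 35.45
tool_pos: [0.6541, -0.1405, 0.1244]
tcp_rot: [2.223, 2.217, 0.003]
force: [-0.0, 0.1, 0.3]
finger_gap: 0.0512
gripper_force: 0.0
clock: 36.2
tool_pos: [0.6531, -0.1404, 0.1232]
tcp_rot: [2.224, 2.218, 0.001]
force: [-2.0, 0.5, 5.5]
finger_gap: 0.0112
gripper_force: 41.2
```

```bash
python3 -m jog '[{"delta_pos":[-10,0,1],"turn":[0,0,0]},{"delta_pos":[-25,0,1],"turn":[0,0,0]},{"delta_pos":[-40,0,1],"turn":[0,0,0]},{"delta_pos":[-55,0,1],"turn":[0,0,0]},{"delta_pos":[-70,0,1],"turn":[0,0,0]},{"delta_pos":[-85,0,1],"turn":[0,0,0]},{"delta_pos":[-100,0,1],"turn":[0,0,0]},{"delta_pos":[-110,0,1],"turn":[0,0,0]},{"delta_pos":[-118,0,1],"turn":[0,0,0]},{"delta_pos":[-123,0,1],"turn":[0,0,0]},{"delta_pos":[-126,0,1],"turn":[0,0,0]},{"delta_pos":[-129,0,1],"turn":[0,0,0]},{"delta_pos":[-129,0,1],"turn":[0,0,0]},{"delta_pos":[-129,0,1],"turn":[0,0,0]}]'
```

```text
clock: 37.95
tool_pos: [0.5281, -0.1404, 0.1232]
tcp_rot: [2.217, 2.213, 0.006]
force: [12.8, -3.1, -14.8]
finger_gap: 0.0108
gripper_force: 39.4
```

```bash
python3 -m jog '[{"delta_pos":[0,0,0],"turn":[0,0,0]},{"delta_pos":[0,0,0],"turn":[0,0,0]},{"delta_pos":[0,0,0],"turn":[0,0,0]},{"delta_pos":[2,0,0],"turn":[0,0,0]},{"delta_pos":[3,0,20],"turn":[0,0,0]},{"delta_pos":[3,0,60],"turn":[0,0,0]},{"delta_pos":[3,0,120],"turn":[0,0,0]},{"delta_pos":[3,0,180],"turn":[0,0,0]},{"delta_pos":[-60,60,220],"turn":[0,0,0]},{"delta_pos":[-60,60,220],"turn":[0,0,0]},{"delta_pos":[-60,60,220],"turn":[0,0,0]},{"delta_pos":[-60,60,220],"turn":[0,0,0]}]' 0.6
python3 - <<'E'
from h import *
c=cam('wrist'); save(c,'w10',s=1.25); H,S,V=hsv(c)
comps(c,(H>18)&(H<35)&(S>170)&(V>150),.1415,200)
E
```

```text
clock: 39.45
tool_pos: [0.4641, -0.0813, 0.3436]
tcp_rot: [2.226, 2.217, 0.002]
force: [-0.2, 0.1, 0.3]
finger_gap: 0.0514
gripper_force: 0.0
[370. 216.] 568 [ 527.8 -139.8] [11.  97.2] 0.0
```

View pics/w10.png

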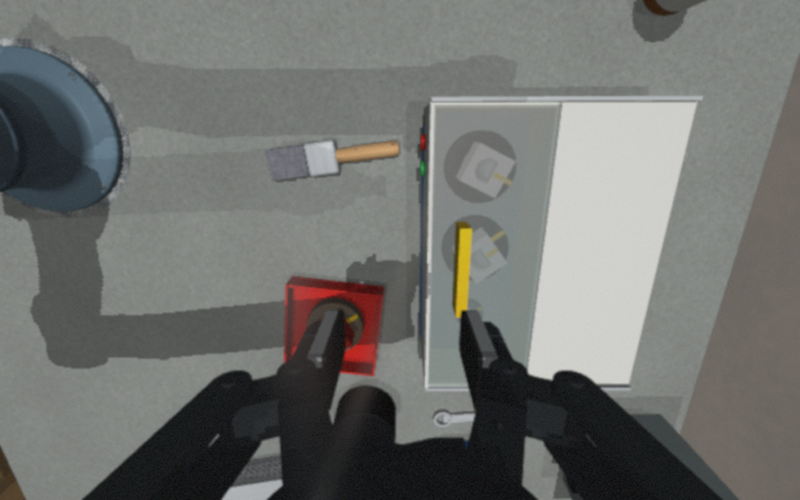

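The cover is shut: the fin at (463,270) has moved the full 125 mm. Both discs are under it and the worn one lies in the tray.

```bash
python3 -c "
from bench import manip; print(manip.sign_off())"
```

```text
the job is handed in; nothing more can be done
None
```

The job is handed in: the worn disc lies in the red tray, both new discs present are fully home on shafts of their own with the D-bores matched, and the cover is fully shut again, at about 39 s of the 200 s allowed.

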